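# Unhook the carded soft jaw and add it to the job kit

### The arm

A 7-joint arm with a two-finger parallel gripper is mounted at the origin on the work surface. World frame = base frame: x ahead of the robot, y to its left, z up, the work surface at z = 0. Lengths are in m, angles in rad, forces in N, time in s.
With the tool pointing down it reaches from about 0.4 to 0.875 m from the base axis. Payload 19.3 kg.
Tool frame: the origin (TCP) lies midway between the tips of the shut fingers; the grasp point (between the pads) lies 19 mm behind it (bot.pinch_z is the distance from the TCP to the grasp point, in m); z points along the fingers, y is the line along which they close (so a half turn about z gives the same grasp; the last joint's range is limited). The gripper opens to 85 mm and grips with 20 to 120 N. Pads are 22 mm wide; open, the fingers measure 114 mm over their backs; the gripper's body (76 mm by 85 mm) begins 54 mm behind the grasp point. The pads swing forward as they close: fully open they stand 13 mm farther back than shut.
Start: joints at [1.099, 0.521, -0.036, 1.599, 0.021, 1.021, -0.113], TCP at [0.244, -0.575, 0.231] pointing down, gripper open.
Joint ranges: [-2.91, 2.91], [-0.3, 2.13], [-1.5, 1.42], [0.17, 2.43], [-1.26, 4.41], [0.16, 1.93], [-2.52, 2.52]. Speed limits (rad/s): [1.89, 1.89, 2.39, 2.39, 3.01, 3.01, 3.01].

### API

Orientations are given as [roll, pitch, yaw] about the fixed x, y, z axes, in that order (R = Rz(yaw) Ry(pitch) Rx(roll)).
In Python, from workcell import observe, viewer, bot gives the robot as it stands. The module is installed in compiled form; this text tells all that it offers.
- The arm moves only by the tool play_rows, never from a script. Its argument "motion" is a list of rows, each a list of 7 numbers: the shift along the tool's x, y, z in cm, then the turn, a rotation vector about the tool's x, y, z in rad, then the opening, from -1 (shut) to 1 (fully open), so that 0 is half open. A call has exactly 5 rows; each row is the pose to reach, as a shift and turn from the pose commanded when the call began, along the tool's axes at that moment; what a row does not reach only later rows make up. A row lasts 1/10 s, in which the tool goes at most 50 mm and 8.59 degrees, less where a joint would pass 70% of its speed; a pose out of reach is approached as far as the arm can. A call with a gripper value outside its range is refused whole. The fingers move at their own pace and stop on an object; "squeeze" is the grip in N (left out, the last holds). Time passes only in rows, so rows that repeat a pose let the fingers close, or fill a call up. It gives the time, the measured TCP pose, the force, the opening and the grip force at its end, in the units of the state.
- observe(): the state, without advancing time (a new reading comes with each control period).
- viewer.grab_frame(name): name is "scene" or "top"; returns (picture, depth): 480x640x3 uint8, red, green, blue; 480x640 float32, m along the optical axis (not along the pixel's ray), 0 where there is no reading.
- viewer.camera_info(name): a dict with "fx", "fy", "cx", "cy" (pixels), "R" (3x3) and "t" (3): a world point X has camera coordinates R X + t. Camera axes: x right, y down, z forward; pixel columns grow to the right and rows downward; lengths in m; the calibration is good to about 2 mm. A picture is of the moment at which its call begins. camera_info takes no time and is no camera call.
- bot.job_done(): hands the job in; it is judged then, once.
The state is a dict: "clock": time; "qpos": joint angles; "qd": joint speeds; "joint_efforts": joint torques, N m; "position": TCP position; "tool_rot": TCP orientation; "force": force on the tool from outside, world axes, zero at the start; "moment": the same for the moment, N m; "grip_width": finger opening in m; "finger_force": force on a finger pad.
Only numpy, scipy, OpenCV 4.12 (cv2) and the standard library are available. Lean on these libraries where they do the work, as an engineer would, in place of code of your own. Each camera call takes 0.05 s, during which the arm holds its last target. There are 200 camera calls.

### The job

Take the card with the rectangular aluminium soft jaw off its peg, lifting it over the peg's upturned tip as you slide it off rather than wrenching it against the peg, and stand it upright in the empty slot of the grey kit stand: lower its foot right down to the bottom of the slot before letting go. Do not drop it on the bench, and leave the other carded parts where they hang and stand.

Things in the scene. Friction and masses are not known exactly. Their poses are not given: they have to be found in the camera images.
- rack: Fixed grey peg rack, 440 wide; origin on the bench. Pegs point to its -x, row along y, z up. Three 6 dia pegs at y 120, 0, -120, axis level at height 270 from the bar's face (x 10) to x -40. Base x -50 to 80, 10 thick; posts at y +-210. Light header overhead, height 325 to 340, x -47 to -7: with the pegs it blocks a tool from straight above, so come tilted, from the -x side.
- peg1 (a point): The middle peg's bend (on its axis), rack axes. From here each peg turns up at 45 degrees, 12 along -x and 12 up, to its tip. Which peg has which card varies; cards hang 12 to 22 behind the bends. A card's window rests on its peg. Held upright, a card can be raised at most 14 on the level part and must be raised over 12 to pass the tip end: it has to rise as it slides out.
- jaw_pack_centre (a point): Carded soft jaw to move: jaw's centre, 60 above the card's foot, 130 below the axis of its peg. z up the card, y across it, x through it, into the rack. Jaw: aluminium block 24 (x) by 46 (y) by 40 (z), two dark bolt holes, standing out of both faces and both sides of the card: grip its 46 wide sides. 0.10 to 0.19 kg, hangs loose.
- jaw_pack_foot (a point): Middle of the lower edge of the soft jaw's card, same axes. All cards are brown, 38 wide (y), 4 thick (x), 204 tall, with a 20 x 20 hanging window from 173 to 193 above the foot.
- stand_hole0 (a point): Empty slot of the kit stand: centre of its mouth, 38 above the bench. 12 wide along x, 46 long along y, 32 deep, 2 chamfer; z up. A card's foot goes in; the jaw's underside is then 8 above the stand's top. Stand: fixed grey plastic block 60 (x) by 220 (y) by 38 high with two slots 120 apart; this is the +y one (60 from the middle), the other holds a card.
- bearing_pack_centre (a point): Another carded part that hangs on a peg: round ball bearing, 48 diameter, 16 thick, on the same kind of card; point at the bearing's centre. Leave it hanging.
- nut_pack_centre (a point): Another carded part that hangs on a peg: large steel hexagon nut, 45 across flats, 22 thick, same kind of card; point at the nut's centre. Leave it hanging.
- kit_pack_centre (a point): The card that already stands in the kit stand's other slot, with a dark round bush 40 diameter, 30 long; point 60 above its foot. Leave it.
Mind the look-alikes: they are no part of the job. What is shaped like the part that bears jaw_pack_centre but blue is not meant.

How it is judged:
On the way, in this order (a step that is already met when the one before it is completed fails the run):
1. the soft jaw's card is off its peg, beyond the tip, held by the gripper above the bench (x of jaw_pack_centre in the frame of rack below -0.075 m and contact force between the fingers and jaw_pack above 0.5 N and height (world z) of jaw_pack_centre above 0.09 m), for 0.1 s.
2. its foot is down in the empty slot, within 12 mm of the bottom, while still held (horizontal distance between jaw_pack_foot and stand_hole0 below 0.014 m and z of jaw_pack_foot in the frame of stand_hole0 below -0.02 m and contact force between the fingers and jaw_pack above 0.5 N), for 0.05 s.
At the end, for the whole second after the job is handed in: The soft jaw's card stands at rest in the empty slot, upright to within 20 degrees, its foot at least 26 mm below the mouth (slot depth 32), let go; the other three cards' parts are within 30 mm of where they were (horizontal distance between jaw_pack_foot and stand_hole0 below 0.014 m and z of jaw_pack_foot in the frame of stand_hole0 below -0.026 m and angle between jaw_pack_centre's own z axis and vertical below 0.35 rad and linear speed of jaw_pack below 0.02 m/s and contact force between the fingers and jaw_pack below 0.1 N and distance of each of bearing_pack_centre, nut_pack_centre, kit_pack_centre from where it was at the start of the episode below 0.03 m); the robot touches nothing.
It fails at once if the soft jaw's card is wrenched against the rack or peg with more than 20 N (contact force between jaw_pack and rack above 20 N).
It fails at once if the soft jaw falls or is laid on the bench (its centre below 40 mm) (height (world z) of jaw_pack_centre below 0.04 m).
It fails at once if another card comes off its peg or out of its slot (its part more than 60 mm from its start) (distance of any of bearing_pack_centre, nut_pack_centre, kit_pack_centre from where it was at the start of the episode above 0.06 m).
It also fails if it takes over 48 s, if anything falls off the work surface, if the arm or the gripper's body presses on something with over 40 N, if the wrist force passes 120 N, or if a joint passes its speed limit or range.

## Working session

There is one attempt and no reset: what is moved stays moved. The work goes in short steps, Python scripts to look and compute and a tool call to move; the robot and the scene stay as the last step left them, time stands still between calls to the robot, and variables do not carry over. Pictures are saved under pics/ and viewed, at most 10 in all, crops included, and the job is handed in when it is done.

Besides the shell and the picture viewer there is one more tool, called after "Request:" as name(argument=value, ...) on one line, values as JSON. play_rows: Moves the arm, as the interface text tells. Its arguments: {"type":"object","properties":{"motion":{"type":"array"},"squeeze":{"type":"number"}},"required":["motion"]}

```bash
mkdir -p pics
python3 - <<'E'
from workcell import observe, viewer, bot
import cv2,numpy as np
s=observe();print(s);print(bot.pinch_z)
for n in("scene","top"):
    p,d=viewer.grab_frame(n);cv2.imwrite(f"pics/{n}0.png",p[:,:,::-1]);np.savez(f"{n}0.npz",p=p,d=d)
    print(n,viewer.camera_info(n))
E
```

```text
{'clock': 0.0, 'qpos': array([ 1.09878044,  0.52202515, -0.03633406,  1.59999013,  0.02119787,
        1.021086  , -0.11278712]), 'qd': array([-0.00016109,  0.00095147,  0.00021543, -0.00074456,  0.0004268 ,
        0.00019382,  0.00097669]), 'joint_efforts': array([-1.78986495e-03, -9.27084231e+01,  1.97896935e+00, -3.69933271e+01,
        1.78341335e-02,  8.00861511e-03,  1.37916236e-04]), 'position': array([ 0.24427421, -0.57493098,  0.23072511]), 'tool_rot': array([-3.14047138e+00,  7.42667482e-05,  4.01823166e-01]), 'force': array([-1.24966872,  0.39683025, -0.18798343]), 'moment': array([-0.0595487 ,  0.02825729, -0.04155113]), 'finger_force': 0.0, 'grip_width': 0.08502444572924629}
0.0187
scene {'fx': 606.7325005278615, 'fy': 606.7325005278615, 'cx': 306.85564006484935, 'cy': 251.1833733654774, 'R': array([[ 0.17308223,  0.98484067,  0.01146277],
       [ 0.73173396, -0.12079203, -0.67080153],
       [-0.65924802,  0.12449152, -0.74154832]]), 't': array([-0.10380707, -0.30558562,  1.66545501])}
top {'fx': 447.2994554952746, 'fy': 447.2994554952746, 'cx': 317.3241101362683, 'cy': 239.1245647902655, 'R': array([[-0.00570087, -0.99976838,  0.02075303],
       [-0.98319237,  0.00181672, -0.1825636 ],
       [ 0.18248361, -0.02144499, -0.982975  ]]), 't': array([0.00806916, 0.6095768 , 1.06325261])}
```

View pics/scene0.png

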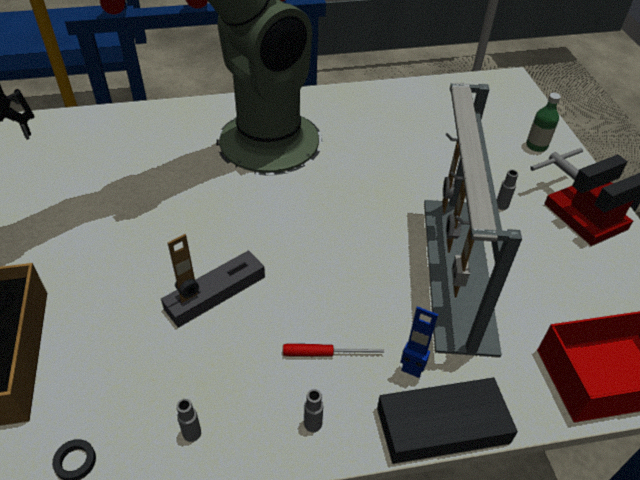

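View pics/top0.png

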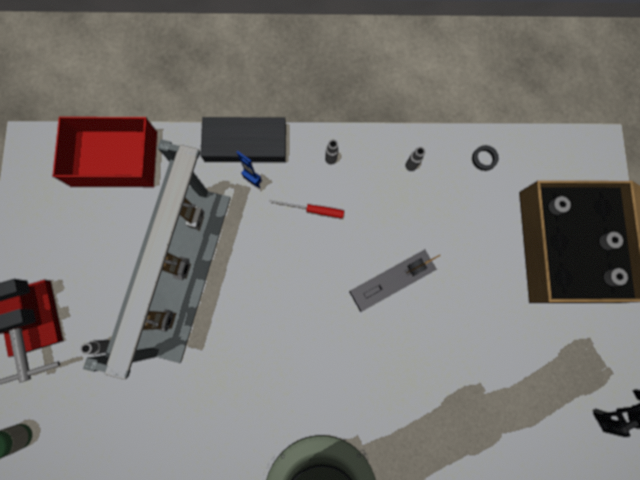

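The scene view shows the rack on the robot's left (px ~465,200) with its pegs towards −y, the stand at (215,285) with the empty slot at (238,268), and the blue look-alike at (420,345). In the top view the cards are at (190,213), (177,265) and (158,320). I'll zoom in.

Run:
```python
import cv2
a=cv2.imread("pics/scene0.png")[80:360,390:540]; b=cv2.imread("pics/top0.png")[130:390,80:260]
a=cv2.resize(a,None,fx=2.14,fy=2.14,interpolation=cv2.INTER_CUBIC); b=cv2.resize(b,None,fx=2.3,fy=2.3,interpolation=cv2.INTER_CUBIC)
h=max(a.shape[0],b.shape[0])
f=lambda i:cv2.copyMakeBorder(i,0,h-i.shape[0],0,0,cv2.BORDER_CONSTANT)
c=cv2.hconcat([f(a),f(b)]);c=cv2.convertScaleAbs(c,alpha=1.5,beta=10);print(c.shape);cv2.imwrite("pics/crop1.png",c[:600,:800])
```

```text
(599, 735, 3)
```

View pics/crop1.png

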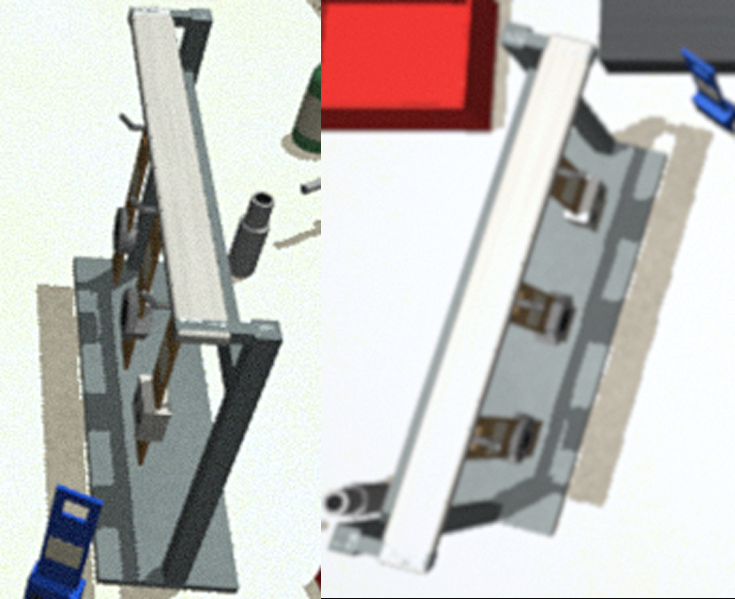

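The jaw is the far card (scene ≈(462,269), top ≈(195,217)), on the rack's −y peg. The depth images should give the rack, stand, slot and jaw poses.

```bash
cat > h.py <<'E'
import numpy as np,cv2
from workcell import observe,viewer,bot
def cloud(n,d):
    c=viewer.camera_info(n);v,u=np.mgrid[:480,:640]
    P=np.stack([(u-c['cx'])/c['fx']*d,(v-c['cy'])/c['fy']*d,d],-1)
    return (P-c['t'])@c['R']
def load(n,k):
    z=np.load(f"{n}{k}.npz");return z['p'],z['d'],cloud(n,z['d'])
def rect(P):
    c,s,a=cv2.minAreaRect((P[:,:2]*1000).astype(np.float32));b=cv2.boxPoints((c,s,a)).round(1).tolist();return np.round(c,1),np.round(s,1),round(a,2),b
E
python3 - <<'E'
from h import *
for n in("scene","top"):
    p,d,W=load(n,0);ok=d>0;z=W[...,2];hsv=cv2.cvtColor(p,cv2.COLOR_RGB2HSV)
    t=ok&(abs(W[...,0]-.6)<.2)&(abs(W[...,1]-.05)<.5)&(z<.02); print(n,"table z",np.median(z[t]))
    hd=ok&(z>.325)&(z<.36)&(W[...,1]>.15)&(W[...,1]<.6)&(W[...,0]>.2); hd=cv2.erode(hd.astype(np.uint8),np.ones((3,3)))>0
    print("header",hd.sum(),np.median(z[hd]),rect(W[hd]))
    # stand
    st=ok&(z>.028)&(z<.046)&(hsv[...,1]<70)&(abs(W[...,1]+.1)<.2)&(abs(W[...,0]-.55)<.2)
    k,l,s,_=cv2.connectedComponentsWithStats(st.astype(np.uint8)); i=1+np.argmax(s[1:,4]); st=l==i
    print("stand",s[i],np.median(z[st]),rect(W[st]))
    # slot: holes within stand
    low=ok&(z<.03)&(cv2.morphologyEx(st.astype(np.uint8),cv2.MORPH_CLOSE,np.ones((21,21)))>0)
    k,l,s,c=cv2.connectedComponentsWithStats(low.astype(np.uint8));print([(x.tolist(),y.round(1).tolist()) for x,y in zip(s[1:],c[1:]) if x[4]>15])
    b=ok&(z>.006)&(z<.015)&(abs(W[...,1]-.35)<.25)&(abs(W[...,0]-.55)<.3)
    k,l,s,_=cv2.connectedComponentsWithStats(b.astype(np.uint8)); i=1+np.argmax(s[1:,4]); print("base",s[i],rect(W[l==i]))
    u,v=(462,269) if n=="scene" else (195,217)
    print("jaw px",W[v-8:v+9:4,u-8:u+9:4].round(3).tolist())
E
```

```text
scene table z -0.0010123530184965623
header 3521 0.3386341328737718 (array([533.3, 328.6]), array([ 76.1, 440.2]), 75.45, [[310.70001220703125, 347.0], [736.7999877929688, 236.39999389648438], [755.9000244140625, 310.1000061035156], [329.79998779296875, 420.70001220703125]])
stand [ 160  251  104   69 2193] 0.03635058833621015 (array([ 509.9, -185.2]), array([ 65.7, 221.7]), 28.44, [[428.20001220703125, -103.4000015258789], [533.7999877929688, -298.29998779296875], [591.5999755859375, -267.0], [486.0, -72.0999984741211]])
[([228, 265, 19, 11, 57], [236.6, 270.0])]
base [ 424  200   77  157 5606] (array([537.1, 352.3]), array([131.1, 443.2]), 75.6, [[306.1000061035156, 343.8999938964844], [735.4000244140625, 233.60000610351562], [768.0, 360.6000061035156], [338.70001220703125, 470.8999938964844]])
jaw px [[[0.626, 0.284, 0.147], [0.635, 0.287, 0.157], [0.648, 0.287, 0.172], [0.662, 0.287, 0.188], [0.52, 0.386, 0.01]], [[0.635, 0.281, 0.147], [0.647, 0.282, 0.16], [0.652, 0.287, 0.165], [0.648, 0.298, 0.158], [0.532, 0.382, 0.01]], [[0.639, 0.281, 0.139], [0.656, 0.279, 0.16], [0.659, 
[... 995 characters left out ...]
99877929688, 231.8000030517578], [762.9000244140625, 344.8999938964844], [336.79998779296875, 456.6000061035156]])
jaw px [[[0.646, 0.289, 0.216], [0.652, 0.287, 0.194], [0.659, 0.285, 0.168], [0.661, 0.278, 0.159], [0.699, 0.305, 0.009]], [[0.638, 0.29, 0.212], [0.645, 0.288, 0.186], [0.651, 0.286, 0.16], [0.651, 0.277, 0.162], [0.658, 0.274, 0.134]], [[0.632, 0.293, 0.201], [0.638, 0.29, 0.177], [0.642, 0.286, 0.16], [0.644, 0.279, 0.152], [0.651, 0.277, 0.121]], [[0.626, 0.296, 0.188], [0.63, 0.291, 0.174], [0.633, 0.285, 0.16], [0.637, 0.281, 0.142], [0.667, 0.303, 0.011]], [[0.624, 0.304, 0.157], [0.624, 0.295, 0.158], [0.623, 0.285, 0.159], [0.629, 0.283, 0.132], [0.656, 0.303, 0.01]]]
```

```bash
cat >> h.py <<'E'
from scipy.spatial.transform import Rotation as Ro
RY=np.deg2rad(75.4); RO=np.array([.533,.3366,0]); RR=Ro.from_euler('z',RY).as_matrix()
SY=np.deg2rad(28.4); SH=np.array([.4808,-.1328,.038])
def toolR(yaw,th):
    z=np.array([np.sin(th)*np.cos(yaw),np.sin(th)*np.sin(yaw),-np.cos(th)]);y=np.array([np.sin(yaw),-np.cos(yaw),0])
    return np.stack([np.cross(y,z),y,z],1)
def rel(p,R,s=None):
    s=s or observe();C=Ro.from_euler('xyz',s['tool_rot']).as_matrix()
    d=C.T@(np.array(p)-s['position'])*100;r=Ro.from_matrix(C.T@R).as_rotvec()
    print("shift cm",d.round(2).tolist(),"turn",r.round(3).tolist(),"rows",round(max(np.linalg.norm(d)/5,np.linalg.norm(r)/.15),1))
E
python3 - <<'E'
from h import *
for n in("scene","top"):
    p,d,W=load(n,0);Q=(W-RO)@RR*1000
    m=(d>0)&(Q[...,0]>-60)&(Q[...,0]<20)&(Q[...,1]<-85)&(Q[...,1]>-160)&(Q[...,2]>60)&(Q[...,2]<300)
    q=Q[m];print(n,m.sum())
    for lo in range(70,300,15):
        k=q[(q[:,2]>=lo)&(q[:,2]<lo+15)]
        if len(k)>3:print(lo,len(k),np.percentile(k,[3,50,97],axis=0).round(0)[:,:2].tolist())
R=toolR(RY,np.deg2rad(55));rel([.45,-.25,.36],toolR(np.deg2rad(30),np.deg2rad(30)))
E
```

```text
scene 853
70 16 [[-18.0, -139.0], [-18.0, -135.0], [-14.0, -113.0]]
85 23 [[-19.0, -139.0], [-18.0, -135.0], [-14.0, -119.0]]
100 13 [[-19.0, -140.0], [-17.0, -137.0], [-14.0, -133.0]]
115 68 [[-28.0, -144.0], [-22.0, -141.0], [-6.0, -100.0]]
130 101 [[-29.0, -145.0], [-22.0, -141.0], [-5.0, -102.0]]
145 198 [[-28.0, -144.0], [-21.0, -131.0], [-5.0, -98.0]]
160 74 [[-27.0, -144.0], [-18.0, -128.0], [-6.0, -103.0]]
175 47 [[-19.0, -139.0], [-18.0, -128.0], [-14.0, -102.0]]
190 48 [[-19.0, -139.0], [-18.0, -127.0], [-14.0, -103.0]]
205 47 [[-19.0, -139.0], [-18.0, -126.0], [-15.0, -102.0]]
220 54 [[-19.0, -140.0], [-18.0, -124.0], [-15.0, -101.0]]
235 22 [[-19.0, -139.0], [-17.0, -133.0], [-14.0, -105.0]]
250 7 [[12.0, -160.0], [12.0, -155.0], [13.0, -152.0]]
265 46 [[-50.0, -123.0], [-37.0, -121.0], [-28.0, -116.0]]
280 89 [[-51.0, -146.0], [17.0, -120.0], [20.0, -87.0]]
top 557
70 7 [[-19.0, -133.0], [-18.0, -121.0], [-17.0, -106.0]]
85 4 [[-19.0, -124.0], [-18.0, -116.0], [-17.0, -102.0]]
115 27 [[-29.0, -139.0], [-28.0, -114.0], [-12.0, -96.0]]
130 46 [[-29.0, -138.0], [-28.0, -112.0], [-8.0, -96.0]]
145 97 [[-29.0, -141.0], [-24.0, -116.0], [-6.0, -96.0]]
160 89 [[-28.0, -137.0], [-20.0, -116.0], [-9.0, -97.0]]
175 30 [[-19.0, -132.0], [-18.0, -118.0], [-16.0, -101.0]]
190 32 [[-19.0, -130.0], [-18.0, -114.0], [-17.0, -101.0]]
205 35 [[-19.0, -135.0], [-18.0, -112.0], [-15.0, -100.0]]
220 36 [[-19.0, -137.0], [-18.0, -116.0], [-17.0, -101.0]]
235 36 [[-19.0, -135.0], [-18.0, -114.0], [-16.0, -101.0]]
250 8 [[-19.0, -135.0], [-18.0, -113.0], [-17.0, -102.0]]
265 26 [[-44.0, -122.0], [-34.0, -118.0], [-25.0, -116.0]]
280 84 [[-51.0, -157.0], [17.0, -120.0], [20.0, -87.0]]
shift cm [31.64, -21.88, -12.9] turn [0.031, 0.523, -0.119] rows 8.1
```

The jaw centre is at rack (−17, −120, 140) mm, hanging square. I'll start moving now.

Request:
play_rows(motion=[[4,-2.7,-1.6,0,0.06,-0.02,1],[8,-5.4,-3.2,0,0.13,-0.03,1],[12,-8.1,-4.8,0.01,0.2,-0.05,1],[16,-10.9,-6.4,0.02,0.27,-0.06,1],[20,-13.6,-8,0.02,0.33,-0.08,1]])

```text
clock: 0.6
position: [0.3734, -0.3741, 0.3103]
tool_rot: [-3.134, -0.333, 0.481]
force: [1.5, -0.6, -0.1]
grip_width: 0.0855
finger_force: 0.0
```

```bash
cat >> h.py <<'E'
JW=RO+RR@np.array([-.017,-.120,.140]); RG=toolR(RY,np.deg2rad(55)); ZG=RG[:,2]
E
python3 - <<'E'
from h import *
s=observe();print(s['position'],s['qpos'],s['clock']);rel([.50,-.06,.33],toolR(np.deg2rad(50),np.deg2rad(45)))
E
```

```text
[ 0.37338802 -0.37410586  0.31029753] [ 1.06759164  0.27940587 -0.24122632  1.81404427 -0.30813711  1.00043632
 -0.09042558] 0.6
shift cm [24.99, -21.94, 6.72] turn [0.202, 0.445, -0.336] rows 6.8
```

Request:
play_rows(motion=[[3.7,-3.2,1,0.03,0.065,-0.05,1],[7.4,-6.5,2,0.06,0.13,-0.1,1],[11,-9.7,3,0.09,0.2,-0.15,1],[14.7,-13,4,0.12,0.26,-0.2,1],[18.4,-16.2,5,0.15,0.33,-0.25,1]])

```text
clock: 1.1
position: [0.4661, -0.1425, 0.3235]
tool_rot: [-3.118, -0.668, 0.761]
force: [0.7, -0.8, -0.2]
grip_width: 0.0855
finger_force: 0.0
```

Run:
```python
from h import *
s=observe();print(s['position'],s['qpos'],s['clock']);rel(JW-.13*ZG+[0,0,.03],RG)
```

```text
[ 0.46612938 -0.14245828  0.32351631] [ 1.01872944  0.21632918 -0.49594299  2.02870356 -0.72830378  0.8943386
  0.19985906] 1.1
shift cm [21.56, -12.74, 27.39] turn [0.382, 0.279, -0.385] rows 7.4
```

Request:
play_rows(motion=[[2.9,-1.7,3.7,0.05,0.04,-0.05,1],[5.8,-3.4,7.4,0.1,0.075,-0.1,1],[8.7,-5.1,11.1,0.155,0.11,-0.155,1],[11.6,-6.8,14.8,0.21,0.15,-0.21,1],[14.5,-8.5,18.4,0.26,0.19,-0.26,1]])

```text
clock: 1.6
position: [0.5692, 0.0779, 0.2694]
tool_rot: [-3.102, -0.868, 1.113]
force: [1.8, -1.3, 0.2]
grip_width: 0.0852
finger_force: 0.0
```

Run:
```python
from h import *
s=observe();print(s['position'],s['qpos'],s['clock']);rel(JW-.13*ZG+[0,0,.01],RG)
```

```text
[0.56919022 0.07794315 0.26937397] [ 0.74215045  0.51136034 -0.72508942  1.98506588 -0.86303054  0.67612788
  0.35845775] 1.6
shift cm [4.29, 0.04, 12.0] turn [0.121, 0.089, -0.126] rows 2.5
```

Request:
play_rows(motion=[[1.1,0,3,0.03,0.022,-0.03,1],[2.2,0,6,0.06,0.045,-0.06,1],[3.3,0,9,0.09,0.067,-0.095,1],[4.3,0,12,0.12,0.09,-0.125,1],[4.3,0,12,0.12,0.09,-0.125,1]])

```text
clock: 2.1
position: [0.6171, 0.1885, 0.2234]
tool_rot: [-3.137, -0.962, 1.313]
force: [-0.6, 0.8, 0.3]
grip_width: 0.0855
finger_force: 0.0
```

Run:
```python
from h import *
s=observe();print(s['position'],s['qpos'],s['clock']);rel(JW+.022*ZG,RG)
p,d=viewer.grab_frame("scene");q,_=viewer.grab_frame("top")
a=cv2.resize(p[60:360,360:560],None,fx=1.9,fy=1.9);b=cv2.resize(q[150:400,100:300],None,fx=1.9,fy=1.9)
b=cv2.copyMakeBorder(b,0,a.shape[0]-b.shape[0],0,0,cv2.BORDER_CONSTANT)
cv2.imwrite("pics/pre.png",cv2.convertScaleAbs(cv2.hconcat([a,b])[:,:,::-1],alpha=1.4,beta=10))
```

```text
[0.61707945 0.18851229 0.22340823] [ 0.56893057  0.73678081 -0.78425929  1.87253027 -0.85011969  0.5836655
  0.44756926] 2.1
shift cm [-0.83, 0.17, 15.59] turn [-0.002, -0.002, -0.002] rows 3.1
```

View pics/pre.png

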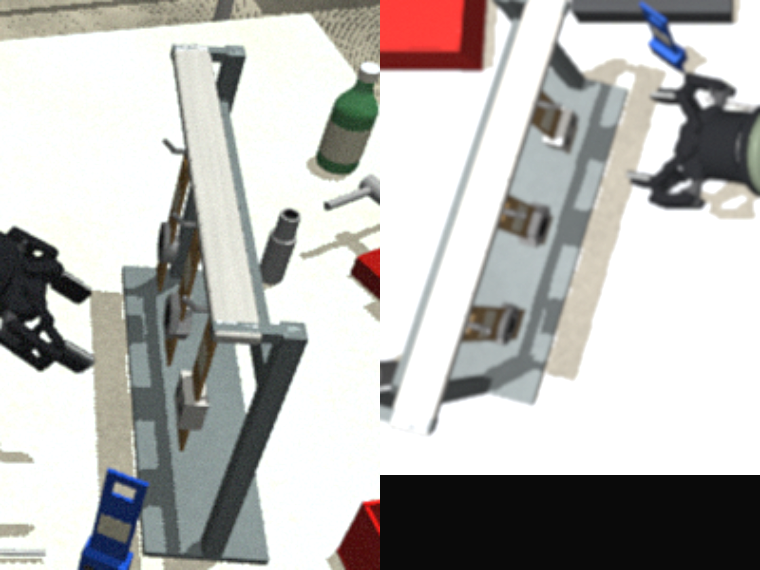

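The open gripper (crop 1 at ≈(60,310), crop 2 at ≈(660,140)) is lined up in front of the far jaw. Moving in.

Request:
play_rows(motion=[[-0.4,0.1,4,0,0,0,1],[-0.8,0.17,8,0,0,0,1],[-0.8,0.17,11,0,0,0,1],[-0.8,0.17,13.5,0,0,0,1],[-0.8,0.17,15.6,0,0,0,1]])

```text
clock: 2.7
position: [0.6507, 0.3038, 0.1284]
tool_rot: [-3.142, -0.959, 1.311]
force: [0.9, -0.3, 0.2]
grip_width: 0.0854
finger_force: 0.0
```

Run:
```python
from h import *
s=observe();print(s['position'],s['qpos'],s['clock'],s['force']);rel(JW+.022*ZG,RG)
p,d=viewer.grab_frame("scene");q,_=viewer.grab_frame("top")
a=cv2.resize(p[120:320,390:540],None,fx=2.5,fy=2.5);b=cv2.resize(q[150:300,130:280],None,fx=2.5,fy=2.5)
b=cv2.copyMakeBorder(b,0,a.shape[0]-b.shape[0],0,0,cv2.BORDER_CONSTANT)
cv2.imwrite("pics/in.png",cv2.convertScaleAbs(cv2.hconcat([a,b])[:,:,::-1],alpha=1.4,beta=10))
```

```text
[0.65069621 0.30384795 0.12840747] [ 0.37921721  0.96438612 -0.83701033  1.81303615 -0.90596212  0.30296832
  0.52539946] 2.7 [ 0.87428559 -0.27946771  0.21723715]
shift cm [0.09, -0.22, 0.31] turn [0.004, 0.001, -0.003] rows 0.1
```

View pics/in.png

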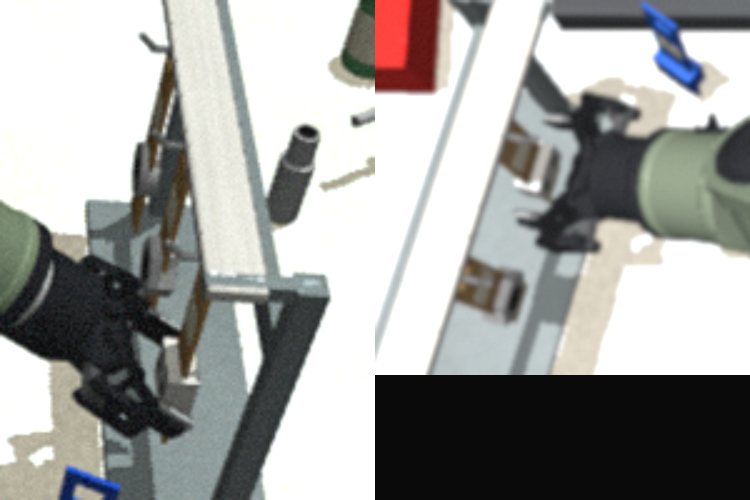

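The fingers straddle the jaw (crop 1 ≈(170,385)) with the body clear of the card. A small correction, then close at a moderate grip.

Request:
play_rows(motion=[[0.1,-0.2,0.3,0,0,0,1],[0.1,-0.2,0.3,0,0,0,0.3],[0.1,-0.2,0.3,0,0,0,-0.3],[0.1,-0.2,0.3,0,0,0,-0.3],[0.1,-0.2,0.3,0,0,0,-0.3]], squeeze=45)

```text
clock: 3.3
position: [0.6497, 0.3069, 0.1285]
tool_rot: [3.141, -0.959, 1.312]
force: [0.9, -1.7, 2.7]
grip_width: 0.0455
finger_force: 50.6
```

Request:
play_rows(motion=[[0,0,0,0,0,0,-0.5],[0,0,0,0,0,0,-0.5],[0,0,0,0,0,0,-0.5],[0,0,0,0,0,0,-0.5],[0,0,0,0,0,0,-0.5]])

```text
clock: 3.8
position: [0.6496, 0.3073, 0.1283]
tool_rot: [3.141, -0.96, 1.312]
force: [2.8, -3.3, 5.2]
grip_width: 0.0451
finger_force: 51.0
```

```bash
cat >> h.py <<'E'
def T(dx,dz):  # rack-axis move (mm) -> tool axes cm
    C=Ro.from_euler('xyz',observe()['tool_rot']).as_matrix();return (C.T@RR@np.array([dx,0,dz])/10).round(2).tolist()
def show(x0,x1,y0,y1,name,cam="scene",f=2.5):
    p,d=viewer.grab_frame(cam);cv2.imwrite(f"pics/{name}.png",cv2.convertScaleAbs(cv2.resize(p[y0:y1,x0:x1],None,fx=f,fy=f)[:,:,::-1],alpha=1.4,beta=10))
E
python3 - <<'E'
from h import *
s=observe();print(s['position'],s['qpos'],s['clock'],s['force'],s['grip_width'],s['finger_force'])
for a in [(0,4),(-5,6),(-10,7),(-16,7),(-23,8),(-29,13),(-35,19),(-45,22),(-60,24),(-90,26)]:print(a,T(*a))
E
```

```text
[0.64964078 0.30730776 0.12828746] [ 0.37698403  0.96689871 -0.8423681   1.81483122 -0.90856021  0.29566657
  0.52735363] 3.8 [ 2.78959125 -3.29133118  5.24395017] 0.045101652639566434 50.96033692359924
(0, 4) [0.33, 0.0, -0.23]
(-5, 6) [0.2, 0.0, -0.75]
(-10, 7) [-0.0, 0.0, -1.22]
(-16, 7) [-0.34, 0.01, -1.71]
(-23, 8) [-0.66, 0.01, -2.34]
(-29, 13) [-0.6, 0.01, -3.12]
(-35, 19) [-0.45, 0.02, -3.96]
(-45, 22) [-0.78, 0.02, -4.95]
(-60, 24) [-1.48, 0.03, -6.29]
(-90, 26) [-3.03, 0.04, -8.86]
```

Request:
play_rows(motion=[[0.1,0,-0.06,0,0,0,-0.5],[0.2,0,-0.12,0,0,0,-0.5],[0.33,0,-0.23,0,0,0,-0.5],[0.4,0,-0.28,0,0,0,-0.5],[0.5,0,-0.34,0,0,0,-0.5]])

```text
clock: 4.3
position: [0.6492, 0.3074, 0.134]
tool_rot: [-3.141, -0.959, 1.312]
force: [0.5, -0.0, -1.1]
grip_width: 0.0455
finger_force: 50.4
```

Run:
```python
from h import *
s=observe();print(s['position'],s['force'],s['moment']);show(390,540,120,340,"lift")
p,d=viewer.grab_frame("scene");W=cloud("scene",d);Q=(W-RO)@RR*1000
m=(d>0)&(Q[...,0]>-70)&(Q[...,0]<20)&(Q[...,1]<-125)&(Q[...,1]>-160)&(Q[...,2]>60)&(Q[...,2]<300)
q=Q[m]
for lo in range(70,300,15):
    k=q[(q[:,2]>=lo)&(q[:,2]<lo+15)]
    if len(k)>3:print(lo,len(k),np.percentile(k,[3,50,97],axis=0).round(0)[:,:2].tolist())
```

```text
[0.64919817 0.30742994 0.13401334] [ 0.53216937 -0.03728227 -1.10084145] [-1.11784864  0.30318622 -0.01588667]
85 19 [[-18.0, -141.0], [-17.0, -136.0], [-13.0, -126.0]]
100 20 [[-18.0, -142.0], [-16.0, -138.0], [-14.0, -129.0]]
115 7 [[-27.0, -143.0], [-22.0, -141.0], [-16.0, -138.0]]
130 33 [[-26.0, -158.0], [-11.0, -155.0], [1.0, -144.0]]
145 124 [[-28.0, -157.0], [-14.0, -151.0], [-1.0, -139.0]]
160 202 [[-66.0, -156.0], [-24.0, -142.0], [-5.0, -127.0]]
175 126 [[-67.0, -154.0], [-48.0, -146.0], [-14.0, -129.0]]
190 102 [[-70.0, -149.0], [-60.0, -140.0], [-14.0, -127.0]]
205 28 [[-69.0, -141.0], [-17.0, -137.0], [-14.0, -126.0]]
220 27 [[-18.0, -140.0], [-17.0, -136.0], [-13.0, -128.0]]
235 14 [[-17.0, -140.0], [-17.0, -137.0], [-14.0, -128.0]]
250 7 [[12.0, -158.0], [12.0, -154.0], [13.0, -152.0]]
280 29 [[14.0, -147.0], [18.0, -136.0], [20.0, -126.0]]
```

View pics/lift.png

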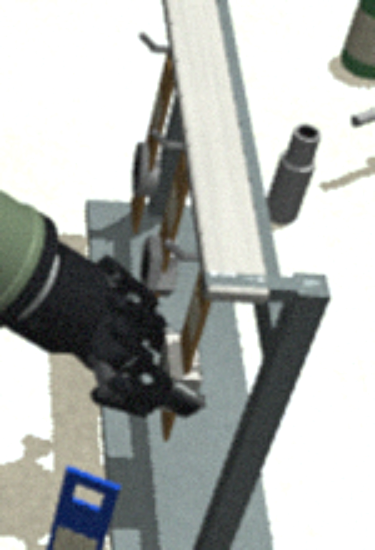

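Held upright at the jaw, and the wrist carries only the card's weight. Sliding out to the bend.

Request:
play_rows(motion=[[-0.24,0,-0.42,0,0,0,-0.5],[-0.48,0,-0.83,0,0,0,-0.5],[-0.73,0,-1.25,0,0,0,-0.5],[-0.97,0,-1.66,0,0,0,-0.5],[-1.18,0,-2.04,0,0,0,-0.5]])

```text
clock: 4.9
position: [0.6433, 0.2841, 0.1361]
tool_rot: [-3.141, -0.959, 1.312]
force: [-0.2, 0.7, -1.0]
grip_width: 0.0454
finger_force: 50.4
```

Run:
```python
from h import *
s=observe();print(((s['position']-RO)@RR*1000).round(1),s['position'],s['force'],s['moment'],s['finger_force'],s['qpos'])
for a in [(-4,4),(-8,8),(-12,12),(-18,16),(-25,18),(-75,22)]:print(a,T(*a))
```

```text
[ -23.  -120.   136.1] [0.64330217 0.28407171 0.13608205] [-0.15470722  0.69802053 -0.95810372] [-1.05085464  0.2563765  -0.00525325] 50.415165424346924 [ 0.41635396  0.94200282 -0.8366952   1.83580932 -0.90065312  0.32875186
  0.52953738]
(-4, 4) [0.1, 0.0, -0.56]
(-8, 8) [0.2, 0.0, -1.11]
(-12, 12) [0.29, 0.01, -1.67]
(-18, 16) [0.28, 0.01, -2.39]
(-25, 18) [0.04, 0.01, -3.08]
(-75, 22) [-2.5, 0.03, -7.4]
```

Request:
play_rows(motion=[[0.1,0,-0.56,0,0,0,-0.5],[0.2,0,-1.11,0,0,0,-0.5],[0.3,0,-1.67,0,0,0,-0.5],[0.28,0,-2.39,0,0,0,-0.5],[0.04,0,-3.08,0,0,0,-0.5]])

```text
clock: 5.4
position: [0.6368, 0.2603, 0.1547]
tool_rot: [3.141, -0.96, 1.313]
force: [-0.0, 0.3, -2.5]
grip_width: 0.0452
finger_force: 50.4
```

Request:
play_rows(motion=[[-0.3,0,-0.6,0,0,0,-0.5],[-0.8,0,-1.5,0,0,0,-0.5],[-1.5,0,-2.7,0,0,0,-0.5],[-2.3,0,-4.2,0,0,0,-0.5],[-3.2,0,-5.7,0,0,0,-0.5]])

```text
clock: 5.9
position: [0.6199, 0.196, 0.1607]
tool_rot: [-3.141, -0.959, 1.311]
force: [-0.5, 0.2, -2.1]
grip_width: 0.0456
finger_force: 50.4
```

```bash
cat >> h.py <<'E'
RP=toolR(SY,np.deg2rad(55))
E
python3 - <<'E'
from h import *
s=observe();print(((s['position']-RO)@RR*1000).round(1),s['position'],s['force'],s['moment'],s['finger_force'],s['qpos'])
show(390,540,80,340,"off",f=2.2)
h=SH+[0,0,.13+.06]; rel(h+.02*RP[:,2],RP)
E
```

```text
[-114.1 -119.6  160.7] [0.61993044 0.19600716 0.16069361] [-0.49319481  0.15083899 -2.06805251] [-1.14165347  0.30405073 -0.00319787] 50.41657626628876 [ 0.56285373  0.86081248 -0.80459374  1.88896749 -0.85887005  0.47023338
  0.54238895]
shift cm [-14.91, -3.84, -30.99] turn [-0.665, 0.002, 0.467] rows 6.9
```

View pics/off.png

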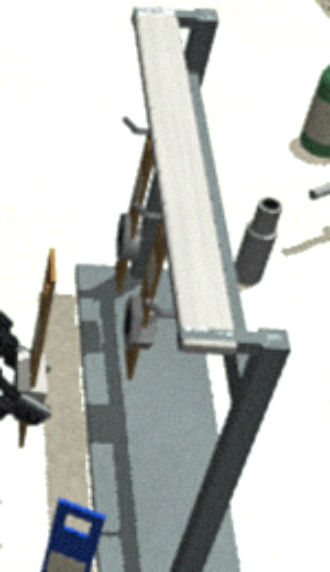

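The card is off the peg and upright, clear of the rack. Next, carry it towards a hover over the empty slot.

Request:
play_rows(motion=[[-0.5,-0.2,-1.5,-0.04,0,0.03,-0.5],[-1.6,-0.5,-4,-0.1,0,0.07,-0.5],[-3,-0.8,-6.8,-0.16,0,0.11,-0.5],[-4.4,-1.2,-9.6,-0.22,0,0.155,-0.5],[-5.9,-1.5,-12.4,-0.28,0,0.2,-0.5]])

```text
clock: 6.45
position: [0.5703, 0.0686, 0.1836]
tool_rot: [-3.137, -0.958, 0.96]
force: [0.5, -0.9, -1.3]
grip_width: 0.0453
finger_force: 50.4
```

Run:
```python
from h import *
s=observe();print(s['position'],s['force'],s['finger_force'],s['qpos'])
h=SH+[0,0,.13+.04]; rel(h+.021*RP[:,2],RP)
```

```text
[0.57028113 0.06860132 0.18360949] [ 0.45342572 -0.88237289 -1.30504717] 50.40860116481781 [ 0.9937243   0.82762312 -1.06618931  2.15687476 -1.10084583  0.20244731
  0.70949273]
shift cm [-10.54, 4.9, -17.17] turn [-0.385, 0.002, 0.267] rows 4.1
```

Request:
play_rows(motion=[[-0.4,0.3,-0.6,-0.05,0,0.035,-0.5],[-0.8,0.6,-1.2,-0.1,0,0.07,-0.5],[-1.2,0.9,-1.8,-0.15,0,0.105,-0.5],[-1.6,1.2,-2.4,-0.2,0,0.14,-0.5],[-2,1.5,-3,-0.25,0,0.17,-0.5]])

```text
clock: 6.95
position: [0.572, -0.0055, 0.2155]
tool_rot: [-3.075, -0.925, 0.666]
force: [-0.1, 0.1, -1.6]
grip_width: 0.0456
finger_force: 50.5
```

Run:
```python
from h import *
s=observe();print(s['position'],s['force'],s['finger_force'],s['qpos'])
h=SH+[0,0,.13+.04]; rel(h+.021*RP[:,2],RP)
```

```text
[ 0.57202933 -0.00553195  0.21546356] [-0.11199768  0.05709335 -1.57928701] 50.54501831531525 [ 1.13696516  0.71615513 -1.10797654  2.19392134 -1.26259475  0.16248122
  0.67428829]
shift cm [-9.59, 4.02, -9.77] turn [-0.204, 0.038, 0.099] rows 2.9
```

Joints 5 and 6 are at their limits. I'll identify the kinematics from the logged samples to see which configurations can reach the slot pose.

```bash
cat > kin.py <<'E'
import numpy as np,itertools
from scipy.spatial.transform import Rotation as Ro
from scipy.optimize import least_squares
D=np.array([
[1.09878,.52203,-.03633,1.59999,.0212,1.02109,-.11279,.24427,-.57493,.23073,-3.14047,.00007,.40182],
[1.06759,.27941,-.24123,1.81404,-.30814,1.00044,-.09043,.37339,-.37411,.3103,-3.134,-.333,.481],
[1.01873,.21633,-.49594,2.0287,-.7283,.89434,.19986,.46613,-.14246,.32352,-3.118,-.668,.761],
[.74215,.51136,-.72509,1.98507,-.86303,.67613,.35846,.56919,.07794,.26937,-3.102,-.868,1.113],
[.56893,.73678,-.78426,1.87253,-.85012,.58367,.44757,.61708,.18851,.22341,-3.137,-.962,1.313],
[.37922,.96439,-.83701,1.81304,-.90596,.30297,.5254,.6507,.30385,.12841,-3.142,-.959,1.311],
[.37698,.9669,-.84237,1.81483,-.90856,.29567,.52735,.64964,.30731,.12829,3.141,-.96,1.312],
[.41635,.942,-.8367,1.83581,-.90065,.32875,.52954,.6433,.28407,.13608,-3.141,-.959,1.312],
[.56285,.86081,-.80459,1.88897,-.85887,.47023,.54239,.61993,.19601,.16069,-3.141,-.959,1.311],
[.99372,.82762,-1.06619,2.15687,-1.10085,.20245,.70949,.57028,.0686,.18361,-3.137,-.958,.96],
[1.13697,.71616,-1.10798,2.19392,-1.26259,.16248,.67429,.57203,-.00553,.21546,-3.075,-.925,.666]])
LO=np.array([-2.91,-.3,-1.5,.17,-1.26,.16,-2.52]);HI=np.array([2.91,2.13,1.42,2.43,4.41,1.93,2.52])
def fk(q,sg,x):
    o1,o7,d1,d2,d3,d4,a1,a2,a3,oy=x
    z=lambda a:Ro.from_euler('z',a);y=lambda a:Ro.from_euler('y',a)
    R=z(sg[0]*q[0]+o1);p=np.array([0,0,d1])+R.apply([a1,oy,0])
    R=R*y(q[1])*z(sg[1]*q[2]);p=p+R.apply([a2,0,d2])
    R=R*y(q[3])*z(sg[2]*q[4]);p=p+R.apply([a3,0,d3])
    R=R*y(q[5])*z(sg[3]*q[6]+o7);p=p+R.apply([0,0,d4]);return p,R
def fit():
    best=None
    for sg in itertools.product([1,-1],repeat=4):
        def f(x):
            r=[]
            for d in D:
                p,R=fk(d[:7],sg,x);r+=list(p-d[7:10])+list(.3*(Ro.from_euler('xyz',d[10:]).inv()*R).as_rotvec())
            return np.array(r)
        for o in (0,1.57,3.14,-1.57):
          o1=-1.169-sg[0]*1.099
          s=least_squares(f,[o1,o,.35,.4,.4,.25,0,0,0,0],max_nfev=60)
          if best is None or s.cost<best[0]:best=(s.cost,sg,s.x,np.abs(s.fun).max())
    return best
if __name__=="__main__":
    b=fit();print(b);np.savez("kin.npz",sg=b[1],x=b[2])
E
python3 kin.py
```

```text
(np.float64(6.919197915845718e-05), (-1, -1, -1, -1), array([-0.00337341,  1.56849084,  0.32542383,  0.51316151,  0.38557442,
        0.35650744, -0.00621512,  0.03394169, -0.03509176, -0.0556122 ]), np.float64(0.005822926181364041))
```

The model fits to a few mm. Next, search for in-limit solutions at the slot and the null-space families.

```bash
cat > ik.py <<'E'
from kin import *
k=np.load("kin.npz");sg,x=k['sg'],k['x']
def tR(yaw,th):
    z=np.array([np.sin(th)*np.cos(yaw),np.sin(th)*np.sin(yaw),-np.cos(th)]);y=np.array([np.sin(yaw),-np.cos(yaw),0])
    return Ro.from_matrix(np.stack([np.cross(y,z),y,z],1))
def ik(p,R,q0,w=.0):
    def f(q):
        a,B=fk(q,sg,x);return np.r_[(a-p)*10,(R.inv()*B).as_rotvec()*3,w*(q-q0)]
    s=least_squares(f,np.clip(q0,LO+.02,HI-.02),bounds=(LO,HI));a,B=fk(s.x,sg,x)
    return s.x,np.linalg.norm(a-p)*1000,np.degrees((R.inv()*B).magnitude())
E
python3 - <<'E'
from ik import *
rng=np.random.default_rng(0);SH=np.array([.4808,-.1328,.038])
for nm,yaw in(("28",28.4),("208",208.4)):
  for th in(55,):
   for dz in(.17,.028):
    R=tR(np.deg2rad(yaw),np.deg2rad(th));p=SH+[0,0,dz]+.021*R.as_matrix()[:,2];S=[]
    for i in range(40):
        q,e,a=ik(p,R,rng.uniform(LO,HI))
        if e<1 and a<.5:S.append(np.r_[np.minimum(q-LO,HI-q).min(),q])
    S=sorted(S,key=lambda s:-s[0]);print(nm,th,dz,len(S));[print(s.round(2).tolist()) for s in S[:6]]
E
```

```text
28 55 0.17 13
[0.06, 1.67, 1.25, -1.44, 2.3, 1.63, 0.31, -1.83]
[0.06, 1.67, 1.25, -1.44, 2.3, 1.63, 0.32, -1.83]
[0.01, 1.66, 1.13, -1.35, 2.31, 1.6, 0.17, -1.82]
[0.0, 1.66, 1.13, -1.34, 2.31, 1.59, 0.16, -1.82]
[0.0, 0.47, 0.45, 0.13, 2.43, 4.41, 0.91, 1.24]
[0.0, 0.47, 0.45, 0.13, 2.43, 4.41, 0.91, 1.24]
28 55 0.028 29
[0.16, 1.63, 1.55, -1.25, 2.27, 2.11, 0.38, -1.99]
[0.15, 1.3, 1.03, -0.85, 2.28, 3.95, 0.32, 2.12]
[0.14, 1.27, 1.01, -0.82, 2.29, 3.98, 0.35, 2.08]
[0.14, 1.32, 1.05, -0.87, 2.28, 3.92, 0.3, 2.16]
[0.13, 1.21, 0.97, -0.74, 2.3, 4.04, 0.42, 1.99]
[0.13, 1.2, 0.97, -0.73, 2.3, 4.05, 0.43, 1.98]
208 55 0.17 18
[0.29, -0.39, 0.91, 0.57, 1.49, 0.1, 1.64, 2.21]
[0.29, -0.38, 0.91, 0.54, 1.49, 0.11, 1.64, 2.19]
[0.26, -0.27, 0.88, 0.36, 1.46, 0.2, 1.67, 2.09]
[0.24, -0.21, 0.87, 0.26, 1.45, 0.24, 1.69, 2.03]
[0.23, -0.19, 0.87, 0.23, 1.45, 0.26, 1.7, 2.01]
[0.2, -0.12, 0.87, 0.1, 1.43, 0.32, 1.73, 1.95]
208 55 0.028 26
[0.45, -0.29, 1.09, 0.39, 1.47, 0.11, 1.48, 2.06]
[0.45, -0.28, 1.08, 0.37, 1.47, 0.12, 1.48, 2.05]
[0.44, -0.31, 1.09, 0.41, 1.47, 0.09, 1.48, 2.08]
[0.44, -0.26, 1.08, 0.34, 1.47, 0.14, 1.49, 2.03]
[0.43, -0.31, 1.09, 0.42, 1.48, 0.08, 1.48, 2.09]
[0.41, -0.18, 1.07, 0.2, 1.45, 0.23, 1.52, 1.95]
```

Heading 208° (tool from the far side, pointing back) sits well inside the joint ranges. I'll check a continuous path to it, turning either way.

```bash
cat > sim.py <<'E'
from ik import *
SH=np.array([.4808,-.1328,.038])
def run(q,way,verbose=1):
    # way: list of (pos, yawdeg, thdeg, steps); linear interpolation in these coordinates
    p0,R0=fk(q,sg,x);z=R0.as_matrix()[:,2];cur=np.r_[p0,np.degrees(np.arctan2(z[1],z[0])),np.degrees(np.arccos(-z[2]))];wm=9;ok=True
    for P,yw,th,n in way:
        t=np.r_[P,yw,th];
        for i in range(1,n+1):
            c=cur+(t-cur)*i/n;qn,e,a=ik(c[:3],tR(*np.deg2rad(c[3:])),q,.02)
            j=np.abs(qn-q).max();q=qn;m=np.minimum(q-LO,HI-q).min();wm=min(wm,m)
            if e>3 or a>2 or j>.6: ok=False
        if verbose:print(np.round(t,2).tolist(),q.round(2).tolist(),"m",round(m,2),"e",round(e,1),round(a,1),"ok" if ok else "BAD")
        cur=t
    return q,wm,ok
E
python3 - <<'E'
from sim import *
q0=D[-1,:7]
hov=SH+[0,0,.17];
for end in(208.4,-151.6):
  for mid in((.55,-.05,.32),(.6,-.1,.35)):
   for tm in(15,30,45):
    Rf=tR(np.deg2rad(208.4),np.deg2rad(55)).as_matrix()[:,2]
    w=[((.56,0,.28),40,tm,12),(mid,40+(end-40)/3,tm,12),(mid,40+(end-40)*2/3,tm,12),(mid,end,tm,12),(mid,end,55,10),(hov+.021*Rf,end,55,10),(SH+[0,0,.028]+.021*Rf,end,55,8)]
    q,m,ok=run(q0,w,0);print(end,mid,tm,round(m,3),ok,q.round(2))
E
```

```text
208.4 (0.55, -0.05, 0.32) 15 0.0 False [-0.52  1.21  0.81  1.52 -0.2   1.46  2.37]
208.4 (0.55, -0.05, 0.32) 30 0.0 False [-0.52  1.21  0.81  1.52 -0.2   1.46  2.37]
208.4 (0.55, -0.05, 0.32) 45 0.0 False [-0.52  1.21  0.81  1.52 -0.2   1.46  2.37]
208.4 (0.6, -0.1, 0.35) 15 0.0 False [-0.54  1.23  0.84  1.52 -0.22  1.47  2.4 ]
208.4 (0.6, -0.1, 0.35) 30 0.0 False [-0.54  1.23  0.84  1.52 -0.22  1.47  2.4 ]
208.4 (0.6, -0.1, 0.35) 45 0.0 False [-0.54  1.23  0.84  1.52 -0.22  1.47  2.4 ]
-151.6 (0.55, -0.05, 0.32) 15 0.0 False [-0.8   1.54  1.42  2.13 -1.07  1.19 -2.52]
-151.6 (0.55, -0.05, 0.32) 30 0.0 False [-0.8   1.54  1.42  2.13 -1.07  1.19 -2.52]
-151.6 (0.55, -0.05, 0.32) 45 0.0 False [ 2.26 -0.3  -1.5   2.43 -0.6   0.52 -2.52]
-151.6 (0.6, -0.1, 0.35) 15 0.0 False [-0.8   1.54  1.42  2.13 -1.07  1.19 -2.52]
-151.6 (0.6, -0.1, 0.35) 30 0.0 False [-0.8   1.54  1.42  2.13 -1.07  1.19 -2.52]
-151.6 (0.6, -0.1, 0.35) 45 0.0 False [-0.8   1.54  1.42  2.13 -1.07  1.19 -2.52]
```

Run:
```python
from sim import *
q0=D[-1,:7];hov=SH+[0,0,.17];Rf=tR(np.deg2rad(208.4),np.deg2rad(55)).as_matrix()[:,2]
for mid,tm in(((.55,-.05,.32),20),((.6,.0,.3),20),((.6,.0,.3),5)):
    w=[((.57,0,.26),40,45,6),((.57,0,.28),40,tm,8)]+[(mid,a,tm,6) for a in range(60,209,20)]+[(mid,208.4,tm,4),(mid,208.4,40,6),(mid,208.4,55,6),(hov+.021*Rf,208.4,55,10)]
    run(q0,w);print()
```

```text
[0.57, 0.0, 0.26, 40.0, 45.0] [0.9, 0.4, -0.84, 2.16, -1.05, 0.33, 0.25] m 0.17 e 0.0 0.0 ok
[0.57, 0.0, 0.28, 40.0, 20.0] [0.29, 0.27, -0.32, 1.93, -0.22, 0.69, -0.73] m 0.5 e 0.0 0.0 ok
[0.55, -0.05, 0.32, 60.0, 20.0] [0.47, 0.3, -0.36, 1.78, -0.27, 0.96, -0.25] m 0.6 e 0.0 0.0 ok
[0.55, -0.05, 0.32, 80.0, 20.0] [0.5, 0.38, -0.41, 1.66, -0.22, 1.12, 0.04] m 0.68 e 0.0 0.0 ok
[0.55, -0.05, 0.32, 100.0, 20.0] [0.49, 0.47, -0.45, 1.54, -0.15, 1.27, 0.3] m 0.66 e 0.0 0.0 ok
[0.55, -0.05, 0.32, 120.0, 20.0] [0.46, 0.54, -0.49, 1.43, -0.05, 1.41, 0.55] m 0.52 e 0.0 0.0 ok
[0.55, -0.05, 0.32, 140.0, 20.0] [0.42, 0.6, -0.53, 1.33, 0.05, 1.53, 0.8] m 0.4 e 0.0 0.0 ok
[0.55, -0.05, 0.32, 160.0, 20.0] [0.38, 0.65, -0.58, 1.27, 0.17, 1.62, 1.05] m 0.31 e 0.0 0.0 ok
[0.55, -0.05, 0.32, 180.0, 20.0] [0.34, 0.67, -0.63, 1.26, 0.29, 1.67, 1.31] m 0.26 e 0.0 0.0 ok
[0.55, -0.05, 0.32, 200.0, 20.0] [0.32, 0.67, -0.68, 1.28, 0.41, 1.68, 1.57] m 0.25 e 0.0 0.0 ok
[0.55, -0.05, 0.32, 208.4, 20.0] [0.32, 0.66, -0.71, 1.3, 0.46, 1.67, 1.68] m 0.26 e 0.0 0.0 ok
[0.55, -0.05, 0.32, 208.4, 40.0] [-0.15, 0.7
[... 2144 characters left out ...]
, -0.53, 1.44, 0.21, 1.28, 0.62] m 0.65 e 0.0 0.0 ok
[0.6, 0.0, 0.3, 160.0, 5.0] [0.31, 0.57, -0.6, 1.41, 0.27, 1.32, 0.92] m 0.61 e 0.0 0.0 ok
[0.6, 0.0, 0.3, 180.0, 5.0] [0.33, 0.59, -0.66, 1.4, 0.34, 1.35, 1.22] m 0.58 e 0.0 0.0 ok
[0.6, 0.0, 0.3, 200.0, 5.0] [0.35, 0.61, -0.73, 1.4, 0.41, 1.37, 1.52] m 0.56 e 0.0 0.0 ok
[0.6, 0.0, 0.3, 208.4, 5.0] [0.36, 0.62, -0.76, 1.4, 0.43, 1.38, 1.64] m 0.55 e 0.0 0.0 ok
[0.6, 0.0, 0.3, 208.4, 40.0] [-0.48, 0.91, 0.66, 1.01, -0.13, 1.93, 2.17] m 0.0 e 6.7 1.7 BAD
[0.6, 0.0, 0.3, 208.4, 55.0] [-0.61, 1.0, 0.84, 1.09, -0.11, 1.93, 2.3] m 0.0 e 36.9 9.1 BAD
[0.47, -0.14, 0.2, 208.4, 55.0] [-0.53, 1.0, 0.84, 1.52, -0.05, 1.62, 2.39] m 0.13 e 0.0 0.0 BAD
```

A counter-clockwise turn with the tool steeper stays well inside the limits, provided the final tilt is done low over the slot. Going that way.

```bash
cat >> h.py <<'E'
def leg(p,yaw,th):
    s=observe();print(s['position'].round(4),s['qpos'].round(2),s['force'].round(1),round(s['finger_force'],1),s['clock']);rel(p,toolR(np.deg2rad(yaw),np.deg2rad(th)),s)
E
python3 -c "
from h import *
leg([.57,-.01,.28],42,22)"
```

```text
[ 0.572  -0.0055  0.2155] [ 1.14  0.72 -1.11  2.19 -1.26  0.16  0.67] [-0.1  0.1 -1.6] 50.5 6.95
shift cm [4.89, -0.06, -4.24] turn [-0.024, -0.542, -0.036] rows 3.6
```

Request:
play_rows(motion=[[1,0,-0.9,0,-0.1,-0.01,-0.5],[2,0,-1.7,-0.01,-0.21,-0.01,-0.5],[3,0,-2.6,-0.01,-0.32,-0.02,-0.5],[4,0,-3.4,-0.02,-0.43,-0.03,-0.5],[4.9,0,-4.2,-0.02,-0.54,-0.04,-0.5]])

```text
clock: 7.45
position: [0.5717, -0.0036, 0.2634]
tool_rot: [-3.108, -0.582, 0.733]
force: [-0.3, 1.9, -3.7]
grip_width: 0.045
finger_force: 50.5
```

```bash
python3 -c "
from h import *
leg([.57,-.02,.29],80,20)"
```

```text
[ 0.5717 -0.0036  0.2634] [ 0.47  0.32 -0.38  2.02 -0.67  0.56 -0.17] [-0.3  1.9 -3.7] 50.5 7.45
shift cm [0.43, 1.01, -2.93] turn [0.266, -0.234, -0.589] rows 4.6
```

Request:
play_rows(motion=[[0.1,0.2,-0.6,0.05,-0.05,-0.12,-0.5],[0.2,0.4,-1.2,0.1,-0.1,-0.24,-0.5],[0.2,0.6,-1.8,0.16,-0.14,-0.36,-0.5],[0.3,0.8,-2.4,0.21,-0.19,-0.48,-0.5],[0.4,1,-2.9,0.27,-0.23,-0.59,-0.5]])

```text
clock: 7.95
position: [0.5702, -0.0202, 0.2892]
tool_rot: [-3.141, -0.354, 1.404]
force: [0.2, 0.7, -1.2]
grip_width: 0.0452
finger_force: 50.5
```

```bash
python3 -c "
from h import *
leg([.56,-.04,.29],122,20)"
```

```text
[ 0.5702 -0.0202  0.2892] [ 0.39  0.41 -0.35  1.7  -0.25  1.04  0.03] [ 0.2  0.7 -1.2] 50.5 7.95
shift cm [-1.96, -0.68, -0.81] turn [0.249, -0.005, -0.681] rows 4.8
```

Request:
play_rows(motion=[[-0.4,-0.1,-0.2,0.05,0,-0.14,-0.5],[-0.8,-0.3,-0.3,0.1,0,-0.27,-0.5],[-1.2,-0.4,-0.5,0.15,0,-0.41,-0.5],[-1.6,-0.5,-0.6,0.2,0,-0.54,-0.5],[-2,-0.7,-0.8,0.25,0,-0.68,-0.5]])

```text
clock: 8.45
position: [0.5596, -0.0404, 0.2891]
tool_rot: [3.14, -0.356, 2.13]
force: [-0.7, -0.3, -1.4]
grip_width: 0.0456
finger_force: 50.4
```

```bash
python3 -c "
from h import *
leg([.54,-.06,.285],164,20)"
```

```text
[ 0.5596 -0.0404  0.2891] [ 0.43  0.54 -0.47  1.51 -0.07  1.33  0.58] [-0.7 -0.3 -1.4] 50.4 8.45
shift cm [-0.72, -2.7, 0.16] turn [0.255, -0.006, -0.688] rows 4.9
```

Request:
play_rows(motion=[[-0.1,-0.5,0,0.05,0,-0.14,-0.5],[-0.3,-1.1,0,0.1,0,-0.27,-0.5],[-0.4,-1.6,0.1,0.15,0,-0.41,-0.5],[-0.6,-2.2,0.1,0.2,0,-0.54,-0.5],[-0.7,-2.7,0.2,0.25,0,-0.68,-0.5]])

```text
clock: 8.95
position: [0.5398, -0.0596, 0.2848]
tool_rot: [3.138, -0.354, 2.855]
force: [0.7, -0.5, -2.2]
grip_width: 0.0454
finger_force: 50.4
```

```bash
python3 -c "
from h import *
leg([.51,-.10,.265],206,20)"
```

```text
[ 0.5398 -0.0596  0.2848] [ 0.42  0.59 -0.58  1.45  0.17  1.51  1.11] [ 0.7 -0.5 -2.2] 50.4 8.95
shift cm [0.92, -4.73, 2.44] turn [0.259, -0.003, -0.695] rows 4.9
```

Request:
play_rows(motion=[[0.2,-0.9,0.5,0.05,0,-0.14,-0.5],[0.4,-1.9,1,0.1,0,-0.28,-0.5],[0.6,-2.8,1.5,0.16,0,-0.42,-0.5],[0.7,-3.8,2,0.21,0,-0.56,-0.5],[0.9,-4.7,2.4,0.26,0,-0.69,-0.5]])

```text
clock: 9.45
position: [0.5101, -0.0995, 0.265]
tool_rot: [-3.14, -0.353, -2.692]
force: [-0.3, -0.8, -1.6]
grip_width: 0.0453
finger_force: 50.4
```

Run:
```python
from h import *
R=toolR(np.deg2rad(208.4),np.deg2rad(55))
leg(SH+[0,0,.06+.06]+.021*R[:,2],208.4,55)
from sim import run
q=observe()['qpos'];run(q,[(SH+[0,0,.12]+.021*R[:,2],208.4,55,10),(SH+[0,0,.028]+.021*R[:,2],208.4,55,8)])
```

```text
[ 0.5101 -0.0995  0.265 ] [ 0.45  0.57 -0.7   1.59  0.43  1.48  1.66] [-0.3 -0.8 -1.6] 50.4 9.45
shift cm [1.33, -1.78, 13.18] turn [0.027, 0.606, -0.038] rows 4.1
[0.47, -0.14, 0.15, 208.4, 55.0] [-1.26, 1.37, 0.72, 2.43, 4.41, 0.16, 2.52] m 0.0 e 251.6 74.7 BAD
[0.47, -0.14, 0.05, 208.4, 55.0] [-1.17, 2.13, 1.42, 2.16, 4.41, 1.49, 2.52] m 0.0 e 244.0 58.4 BAD
```

Run:
```python
from h import *
R=toolR(np.deg2rad(208.4),np.deg2rad(55))
leg(SH+[0,0,.15]+.021*R[:,2],208.4,55)
from sim import run
q=observe()['qpos'];run(q,[(SH+[0,0,.15]+.021*R[:,2],-151.6,55,10),(SH+[0,0,.12]+.021*R[:,2],-151.6,55,5),(SH+[0,0,.028]+.021*R[:,2],-151.6,55,8)])
```

```text
[ 0.5101 -0.0995  0.265 ] [ 0.45  0.57 -0.7   1.59  0.43  1.48  1.66] [-0.3 -0.8 -1.6] 50.4 9.45
shift cm [2.37, -1.79, 10.37] turn [0.027, 0.606, -0.038] rows 4.1
[0.47, -0.14, 0.18, -151.6, 55.0] [0.2, 0.98, -0.47, 1.36, 0.59, 1.88, 1.66] m 0.05 e 0.0 0.0 ok
[0.47, -0.14, 0.15, -151.6, 55.0] [0.2, 1.02, -0.46, 1.36, 0.6, 1.84, 1.64] m 0.09 e 0.0 0.0 ok
[0.47, -0.14, 0.05, -151.6, 55.0] [0.19, 1.14, -0.44, 1.35, 0.63, 1.73, 1.6] m 0.2 e 0.0 0.0 ok
```

Request:
play_rows(motion=[[0.5,-0.4,2.1,0,0.12,0,-0.5],[1,-0.7,4.2,0.01,0.24,-0.01,-0.5],[1.4,-1.1,6.2,0.02,0.36,-0.02,-0.5],[1.9,-1.4,8.3,0.02,0.48,-0.03,-0.5],[2.4,-1.8,10.4,0.03,0.61,-0.04,-0.5]])

```text
clock: 9.95
position: [0.4657, -0.1409, 0.176]
tool_rot: [-3.138, -0.967, -2.651]
force: [-0.5, 0.3, -2.0]
grip_width: 0.0454
finger_force: 50.5
```

Run:
```python
from h import *
R=toolR(np.deg2rad(208.4),np.deg2rad(55))
leg(SH+[0,0,.12]+.021*R[:,2],208.4,55)
p,d=viewer.grab_frame("scene");q,e=viewer.grab_frame("top");np.savez("scene1.npz",p=p,d=d);np.savez("top1.npz",p=q,d=e)
a=cv2.resize(p[180:340,140:300],None,fx=2.4,fy=2.4);b=cv2.resize(q[200:360,310:470],None,fx=2.4,fy=2.4)
cv2.imwrite("pics/hover.png",cv2.convertScaleAbs(cv2.hconcat([a,b])[:,:,::-1],alpha=1.5,beta=15))
```

```text
[ 0.4657 -0.1409  0.176 ] [ 0.24  0.92 -0.53  1.47  0.58  1.86  1.6 ] [-0.5  0.3 -2. ] 50.5 9.95
shift cm [-2.47, -0.0, 1.71] turn [0.001, -0.007, -0.003] rows 0.6
```

View pics/hover.png

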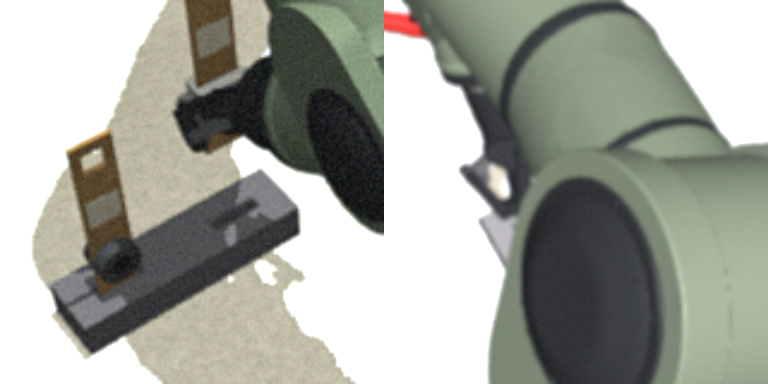

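The card stands upright above the empty slot (its foot at crop ≈(215,148), slot at (235,212)). Measuring the card against the slot in stand axes.

Run:
```python
from h import *
RS=Ro.from_euler('z',SY).as_matrix()
p,d,W=load("scene",1);Q=(W-SH)@RS*1000
hsv=cv2.cvtColor(p,cv2.COLOR_RGB2HSV);br=(hsv[...,0]<22)&(hsv[...,1]>90)&(d>0)
m=(np.abs(Q[...,0])<60)&(np.abs(Q[...,1])<45)&(Q[...,2]>10)&(Q[...,2]<300)&br
q=Q[m];print(m.sum(),q[:,2].min())
for lo in range(10,300,20):
    k=q[(q[:,2]>=lo)&(q[:,2]<lo+20)]
    if len(k)>3:print(lo,len(k),np.percentile(k,[5,50,95],axis=0).round(1)[:,:2].tolist())
# slot hole: dark pixels by z on stand, points where depth below top; rays to mouth plane
c=viewer.camera_info("scene")
h=(d>0)&(np.abs(Q[...,0])<25)&(np.abs(Q[...,1])<40)&(Q[...,2]<-5)&(Q[...,2]>-36)
v,u=np.nonzero(h);C=-c['R'].T@c['t']
r=np.stack([(u-c['cx'])/c['fx'],(v-c['cy'])/c['fy'],np.ones(len(u))],-1)@c['R'];P=C+r*((.038-C[2])/r[:,2])[:,None]
k=(P-SH)@RS*1000;print(len(k),k[:,:2].min(0),k[:,:2].max(0))
```

```text
694 88.34764864403986
70 4 [[-3.3, -7.0], [-2.2, 1.7], [-0.9, 14.9]]
90 50 [[-2.7, -16.5], [0.1, -7.4], [2.0, 7.8]]
150 4 [[-1.1, -25.5], [-0.7, 4.9], [39.5, 15.8]]
170 128 [[-1.9, -17.0], [0.2, -0.8], [3.1, 16.1]]
190 62 [[-1.1, -18.9], [0.7, -0.8], [2.7, 17.4]]
210 34 [[-1.6, -19.0], [0.7, -5.0], [2.9, 17.5]]
230 145 [[-1.2, -18.3], [0.9, -0.3], [3.0, 16.4]]
250 125 [[-1.4, -18.3], [1.1, -1.1], [3.6, 15.5]]
270 101 [[-0.8, -17.6], [1.4, -0.4], [3.3, 17.1]]
290 41 [[-2.7, -17.5], [0.8, -2.5], [3.7, 14.0]]
92 [-18.40818643 -37.86042984] [22.35514037 21.06554968]
```

The card is within about 1–2 mm of the slot centre, with its foot ≈89 mm above the mouth. Lowering.

Request:
play_rows(motion=[[-1.3,0,0.9,0,0,0,-0.5],[-2.7,0.04,1.8,0,0,0,-0.5],[-4,0.04,2.7,0,0,0,-0.5],[-5.4,0.04,3.6,0,0,0,-0.5],[-6.6,0.04,4.5,0,0,0,-0.5]])

```text
clock: 10.55
position: [0.4668, -0.139, 0.0949]
tool_rot: [-3.139, -0.961, -2.649]
force: [0.1, 0.3, -1.9]
grip_width: 0.0454
finger_force: 50.5
```

Run:
```python
from h import *
R=toolR(np.deg2rad(208.4),np.deg2rad(55))
RS=Ro.from_euler('z',SY).as_matrix()
leg(SH+[0,0,.028]+.021*R[:,2]+RS[:,0]*.001,208.4,55);s=observe();print(((s['position']-.021*R[:,2]-SH)@RS*1000).round(1))
p,d=viewer.grab_frame("scene");W=cloud("scene",d);Q=(W-SH)@RS*1000
hsv=cv2.cvtColor(p,cv2.COLOR_RGB2HSV);br=(hsv[...,0]<22)&(hsv[...,1]>90)&(d>0)
q=Q[(np.abs(Q[...,0])<30)&(np.abs(Q[...,1])<45)&(Q[...,2]>3)&br]
for lo in range(3,250,20):
    k=q[(q[:,2]>=lo)&(q[:,2]<lo+20)]
    if len(k)>3:print(lo,len(k),np.percentile(k,[5,50,95],axis=0).round(1)[:,:2].tolist())
```

```text
[ 0.4668 -0.139   0.0949] [ 0.23  1.03 -0.51  1.47  0.61  1.76  1.56] [ 0.1  0.3 -1.9] 50.5 10.55
shift cm [-3.3, -0.12, 2.42] turn [0.001, -0.001, -0.002] rows 0.8
[ 1.9  1.2 68.9]
3 15 [[-0.3, -11.2], [0.9, -5.7], [4.1, 1.0]]
83 72 [[-0.2, -15.8], [1.9, -0.0], [4.7, 16.7]]
103 81 [[0.2, -16.8], [2.4, -0.5], [4.4, 18.1]]
123 21 [[0.3, -18.3], [2.4, -15.1], [4.5, 18.8]]
143 92 [[-0.0, -16.8], [2.1, -0.3], [4.7, 17.4]]
163 119 [[-0.6, -16.1], [2.1, 0.2], [4.5, 17.2]]
183 64 [[0.9, -18.5], [2.4, -1.5], [4.8, 17.5]]
203 74 [[-0.6, -17.0], [1.9, 0.9], [5.0, 16.4]]
```

Centred (x≈0, y≈0), foot 9 mm above the mouth. Enter the slot.

Request:
play_rows(motion=[[-0.33,0,0.23,0,0,0,-0.5],[-0.66,0,0.46,0,0,0,-0.5],[-1,0,0.7,0,0,0,-0.5],[-1.3,0,0.92,0,0,0,-0.5],[-1.64,0,1.15,0,0,0,-0.5]])

```text
clock: 11.1
position: [0.4668, -0.1389, 0.0758]
tool_rot: [-3.139, -0.961, -2.649]
force: [-0.4, -0.2, -1.4]
grip_width: 0.0451
finger_force: 50.5
```

Request:
play_rows(motion=[[-0.33,0,0.23,0,0,0,-0.5],[-0.66,0,0.46,0,0,0,-0.5],[-1,0,0.7,0,0,0,-0.5],[-1.3,0,0.92,0,0,0,-0.5],[-1.5,0,1.05,0,0,0,-0.5]])

```text
clock: 11.6
position: [0.4666, -0.139, 0.0572]
tool_rot: [-3.14, -0.962, -2.649]
force: [0.1, -0.2, -0.8]
grip_width: 0.0452
finger_force: 50.5
```

Request:
play_rows(motion=[[-0.08,0,0.06,0,0,0,-0.5],[-0.16,0,0.11,0,0,0,-0.5],[-0.2,0,0.14,0,0,0,-0.5],[-0.24,0,0.17,0,0,0,-0.5],[-0.24,0,0.17,0,0,0,-0.5]])

```text
clock: 12.1
position: [0.4667, -0.139, 0.0548]
tool_rot: [-3.14, -0.962, -2.649]
force: [0.5, -0.1, -0.8]
grip_width: 0.0452
finger_force: 50.8
```

Request:
play_rows(motion=[[-0.04,0,0.03,0,0,0,-0.5],[-0.08,0,0.06,0,0,0,-0.5],[-0.08,0,0.06,0,0,0,-0.5],[-0.08,0,0.06,0,0,0,-0.5],[-0.08,0,0.06,0,0,0,-0.5]])

```text
clock: 12.6
position: [0.4666, -0.139, 0.0547]
tool_rot: [-3.139, -0.963, -2.649]
force: [0.8, 2.3, 11.6]
grip_width: 0.0453
finger_force: 51.7
```

Run:
```python
from h import *
RS=Ro.from_euler('z',SY).as_matrix();s=observe();print(s['force'],s['position'])
p,d=viewer.grab_frame("scene");W=cloud("scene",d);Q=(W-SH)@RS*1000
hsv=cv2.cvtColor(p,cv2.COLOR_RGB2HSV);br=(hsv[...,0]<22)&(hsv[...,1]>90)&(d>0)
q=Q[(np.abs(Q[...,0])<30)&(np.abs(Q[...,1])<45)&(Q[...,2]>3)&br]
print("top z",np.percentile(q[:,2],[98,99.5]),"expect 172 at bottom")
```

```text
[ 0.81740908  2.30768227 11.60033859] [ 0.46664521 -0.13896547  0.05470344]
top z [171.13477906 172.21725562] expect 172 at bottom
```

The bottom is felt (11.6 N) and the card top is at the expected height. Ease off, open and retreat.

Request:
play_rows(motion=[[0.08,0,-0.06,0,0,0,-0.5],[0.08,0,-0.06,0,0,0,0.2],[0.08,0,-0.06,0,0,0,0.5],[0.08,0,-0.06,0,0,0,1],[0.08,0,-0.06,0,0,0,1]])

```text
clock: 13.15
position: [0.4666, -0.139, 0.0546]
tool_rot: [-3.14, -0.962, -2.649]
force: [0.3, 0.1, 0.4]
grip_width: 0.0854
finger_force: 0.0
```

Request:
play_rows(motion=[[0,0,0,0,0,0,1],[0,0,0,0,0,0,1],[0,0,-0.5,0,0,0,1],[0,0,-1.5,0,0,0,1],[0,0,-3,0,0,0,1]])

```text
clock: 13.65
position: [0.4887, -0.1271, 0.0723]
tool_rot: [-3.14, -0.962, -2.648]
force: [0.1, -0.9, 0.2]
grip_width: 0.0852
finger_force: 0.0
```

Run:
```python
from h import *
leg([.53,-.1,.13],208.4,55);show(140,300,170,350,"rel",f=3)
```

```text
[ 0.4887 -0.1271  0.0723] [ 0.2   1.09 -0.5   1.4   0.62  1.78  1.56] [ 0.1 -0.9  0.2] 0.0 13.65
shift cm [1.92, 0.42, -7.34] turn [0.001, -0.002, -0.001] rows 1.5
```

View pics/rel.png

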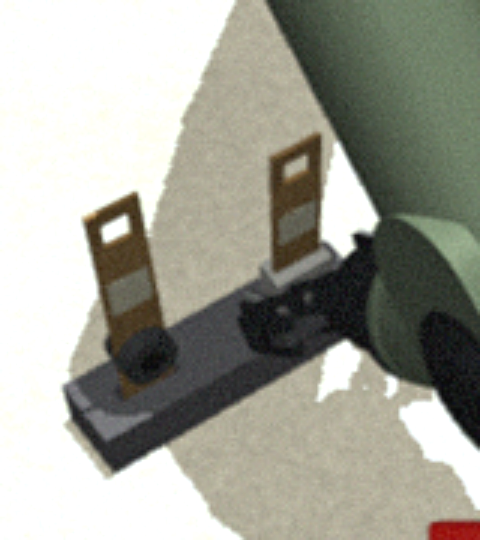

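The card stands upright in the slot (crop ≈(297,205)) with the fingers open and withdrawing. Retreat further, then check.

Request:
play_rows(motion=[[0,0,-1.5,0,0,0,1],[0,0,-3,0,0,0,1],[0,0,-4.5,0,0,0,1],[0,0,-6,0,0,0,1],[0,0,-6,0,0,0,1]])

```text
clock: 14.2
position: [0.5329, -0.1026, 0.1069]
tool_rot: [-3.139, -0.959, -2.648]
force: [-0.1, 0.7, -0.6]
grip_width: 0.0851
finger_force: 0.0
```

Run:
```python
from h import *
RS=Ro.from_euler('z',SY).as_matrix();s=observe();print(s['force'],s['position'],s['qpos'],s['clock'])
p,d=viewer.grab_frame("scene");W=cloud("scene",d);Q=(W-SH)@RS*1000
hsv=cv2.cvtColor(p,cv2.COLOR_RGB2HSV);br=(hsv[...,0]<22)&(hsv[...,1]>90)&(d>0)
q=Q[(np.abs(Q[...,0])<30)&(np.abs(Q[...,1])<45)&(Q[...,2]>3)&br]
print(np.percentile(q[:,2],[98,99.5]))
for lo in(60,90,150):
    k=q[(q[:,2]>=lo)&(q[:,2]<lo+20)];print(lo,np.median(k,axis=0).round(1))
p0,d0,_=load("scene",0);r=np.s_[100:360,425:500];print("rack diff px",(np.abs(p[r].astype(int)-p0[r]).max(-1)>60).sum())
r=np.s_[230:310,160:205];print("kit diff px",(np.abs(p[r].astype(int)-p0[r]).max(-1)>60).sum())
```

```text
[-0.13406419  0.68822993 -0.60297319] [ 0.53287623 -0.10264368  0.10691901] [ 0.1377546   1.09224282 -0.48246034  1.25288872  0.58457198  1.8821295
  1.6099418 ] 14.2
[497.73778753 522.35233362]
60 [14.3 -1.  68.7]
90 [ 18.4  -7.6 103.8]
150 [ 25.6   3.  163.4]
rack diff px 414
kit diff px 6
```

Run:
```python
from h import *
RS=Ro.from_euler('z',SY).as_matrix()
p,d=viewer.grab_frame("scene");W=cloud("scene",d);Q=(W-SH)@RS*1000
hsv=cv2.cvtColor(p,cv2.COLOR_RGB2HSV);br=(hsv[...,0]<22)&(hsv[...,1]>90)&(d>0)
q=Q[(np.abs(Q[...,0])<60)&(np.abs(Q[...,1])<45)&(Q[...,2]>3)&(Q[...,2]<190)&br]
print(len(q))
for lo in range(3,190,20):
    k=q[(q[:,2]>=lo)&(q[:,2]<lo+20)]
    if len(k)>3:print(lo,len(k),np.percentile(k,[5,50,95],axis=0).round(1)[:,:2].tolist())
print(q[:,2].max(),observe()['clock'])
show(130,330,150,350,"fin",f=3)
```

```text
425
43 55 [[10.4, -15.9], [12.5, 0.0], [14.0, 17.9]]
63 53 [[12.5, -17.7], [15.0, -3.0], [17.0, 18.6]]
83 20 [[15.9, -17.0], [17.4, -13.8], [18.4, 20.0]]
103 76 [[17.1, -16.2], [19.6, 1.0], [22.2, 19.4]]
123 100 [[19.5, -15.9], [21.8, 1.3], [24.3, 18.3]]
143 59 [[22.5, -17.5], [24.5, 1.6], [26.6, 18.7]]
163 62 [[22.7, -15.6], [25.7, 0.7], [28.0, 17.6]]
171.90208849558223 14.3
```

View pics/fin.png

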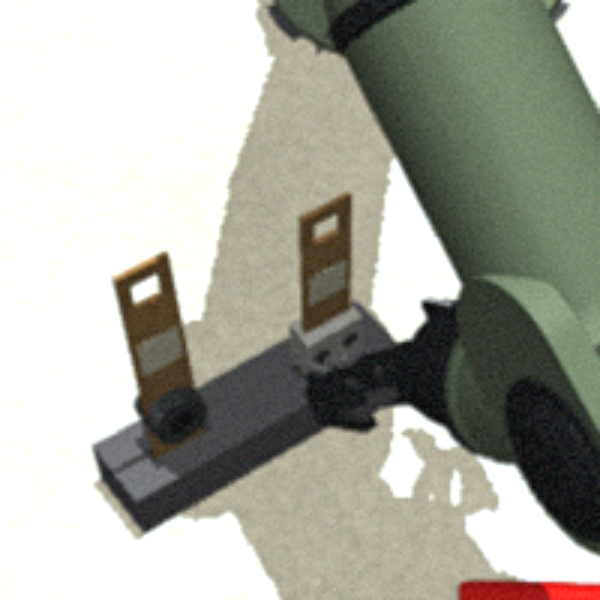

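The card is seated (top at 172 mm), leaning a natural 6° in its loose slot. The gripper is about 40 mm clear and the kit card is unmoved. Handing in.

```bash
python3 -c "
from workcell import bot
print(bot.job_done())"
```

```text
the job is handed in; nothing more can be done
None
```

The job is handed in at about 14 s: the soft jaw's card was lifted over the peg tip, lowered to the bottom of the empty slot while held, and let go. It stands there with a lean of about 6°. The kit card has not moved; I never measured the bearing and nut cards after the pick, but they looked undisturbed in the picture just after it. No verdict came back.

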